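# Pin back the roller pump's pressure shoe

## Robot

A 7-joint arm with a two-finger parallel gripper is mounted at the origin on the work surface. World frame = base frame: x ahead of the robot, y to its left, z up, the work surface at z = 0. Lengths are in m, angles in degrees, forces in N, time in s.
With the tool pointing down it reaches from about 0.425 to 0.925 m from the base axis. Payload 6.8 kg.
Tool frame: the origin (TCP) lies midway between the tips of the shut fingers; the grasp point (between the pads) lies 19 mm behind it; z points along the fingers, y is the line along which they close (so a half turn about z gives the same grasp; the last joint's range is limited). The gripper opens to 85 mm and grips with 20 to 120 N. Pads are 22 mm wide; open, the fingers measure 114 mm over their backs; the gripper's body (76 mm by 85 mm) begins 54 mm behind the grasp point. The pads swing forward as they close: fully open they stand 13 mm farther back than shut.
Start: joints at [-80.105, 27.33, 1.283, 89.118, -0.659, 63.558, -4.761], TCP at [0.187, 0.649, 0.231] pointing down, gripper open.
Joint ranges: [-169.35, 169.35], [-19.33, 120.38], [-80.79, 83.38], [13.8, 139.57], [-78.32, 258.32], [9.67, 109.79], [-169.56, 169.56]. Speed limits (degrees/s): [136.94, 136.94, 180, 180, 180, 180, 180].

## Interface

Orientations are given as a 3x3 rotation matrix whose columns are the frame's x, y, z axes.
In Python, from plant import robot gives the robot as it stands.
- The arm moves only by the tool drive_effector, called after ">>>" as a command line: name --argument value ..., lists and objects as JSON in quotes. Schema: {"type":"object","properties":{"motion":{"type":"array","items":{"type":"object","properties":{"d":{"type":"array","items":{"type":"number"},"minItems":3,"maxItems":3},"turn":{"type":"number"},"aperture":{"type":"number"}},"additionalProperties":false,"required":["aperture"]},"minItems":1,"maxItems":10},"only":{"type":"string"},"quiet":{"type":"boolean"},"lines":{"type":"string"}},"required":["motion"],"additionalProperties":false}. motion is a list of rows, 1 to 10 of them, each an object with the fields d (a list: dx, dy, dz in m), turn (a turn about the tool's z in degrees), aperture (the finger opening in m); a field left out counts as zero (the opening has to be given); each row is the pose to reach, as a shift and turn from the pose commanded when the call began, along the tool's axes at that moment; what a row does not reach only later rows make up. A row lasts 1/8 s, in which the tool goes at most 0.0625 m and 10.7 degrees, less where a joint would pass 70% of its speed; a pose out of reach is approached as far as the arm can. The fingers move at their own pace and stop on an object; the grip force is fixed at half the most. Time passes only in rows, so rows that do not move let the fingers close. The tool returns the time, the measured TCP pose, the force, the opening and the grip force at its end. only (a regular expression) keeps the lines of the reply that match it, lines (a string "A,B") keeps lines A to B, and quiet returns only ok. Input that does not fit is refused with a message, and nothing moves.
- robot.get_state(): the state, without advancing time (a new reading comes with each control period).
- robot.snapshot(name): name is "scene" or "top"; returns a dict with "color" (384x512x3 uint8, red, green, blue), "fx", "fy", "cx", "cy" (pixels), "D" ([k1, k2, p1, p2, k3] as OpenCV has them; the pictures are not rectified), "R" (3x3) and "t" (3): a world point X has camera coordinates R X + t. Camera axes: x right, y down, z forward; pixel columns grow to the right and rows downward; lengths in m; the calibration is good to about 2 mm. A picture is of the moment at which its call begins. There is no depth.
- robot.close_job(): hands the job in; it is judged then, once.
The state is a dict: "time": time; "joint_positions": joint angles; "joint_vel": joint speeds; "effort": joint torques, N m; "tcp_pos": TCP position; "ee_rot": TCP orientation; "ft_force": force on the tool from outside, world axes, zero at the start; "ft_torque": the same for the moment, N m; "grip_width": finger opening in m; "grasp_force": force on a finger pad.
Only numpy, scipy, OpenCV 4.12 (cv2) and the standard library are available. Lean on these libraries where they do the work, as an engineer would, in place of code of your own. Each camera call takes 0.05 s, during which the arm holds its last target. There are 200 camera calls.

## Task

Get the roller pump ready for a tube change: take the retaining pin from the tool stand, swing the pump's sprung pressure shoe away from the rollers and pin it there, with the pin through the eye of the shoe's arm, fully home in the hole of the plate underneath and let go. Do not let the shoe snap back onto the rollers, and leave the other things on the bench as they stand.

Things in the scene. Friction and masses are not known exactly. Their poses are not given: they have to be found in the camera images.
- pump: Roller pump, heavy white bench machine, its head facing up; it stays put. 255 mm deep, 264 wide, steel deck 95 mm above the bench. Origin on the bench; x runs from the low front panel to the back, y left, z up. On the deck, in mm: three-roller rotor, 92 wide, 40 high, axis at (20, 60); shoe's pivot post with coil spring, 55 high, at (85, -10). Its pressure shoe lies along the rotor's -y side.
- shoe (a joint): Angle of the pressure shoe (rad) about its upright pivot post. 0: at rest against the rollers; it grows as the arm swings away from the rotor (counterclockwise seen from above), to a stop at 0.78. A coil spring always pulls it back to 0: at the eye, square to the arm, it pulls with about 4 N at 0 rising to 8 N at 0.6 rad.
- eye (a point): The eye at the free end of the shoe's flat arm: a 9.8 mm round hole, chamfered 2 mm at its top, in an aluminium boss 28 x 28 mm, 12 mm thick. The point: centre of the hole at the boss's top face, 121 mm above the bench; it moves with the arm, 120 mm from the pivot's axis. The frame's x runs from the eye to the pivot, z up. Under the boss: a 2 mm gap, then the quadrant plate.
- shoe_pivot (a point): Pivot's upright axis, level with the eye's top face. About it curves the quadrant, a dark steel plate 12 mm thick, 26 wide, its top 107 mm above the bench, lying under the eye all along its swing. It has one 10 mm hole, chamfered 2 mm, 12 mm deep, on the eye's path: set for the tube size, at a shoe angle between 0.37 and 0.63 rad, not measured; seen from above, or felt as the pin drops in.
- pin: Retaining pin, bright steel, 61 mm long, 60 g: round shank 8 mm thick, 25 mm long (tip tapered to 4 mm over 5 mm), collar 18 mm wide, 4 mm thick, then a straight round ribbed grip 14 mm thick. Origin: centre of the tip's end; z along the pin: collar's underside at 25 mm, grip 29 to 61 mm. Starts upright in a socket of the stand, collar on its top. Fully home: collar down on the eye's boss.
- pin_collar (a point): Point on the pin's axis at the underside of its collar, 25 mm above the tip's end.
- stand: Black plastic tool stand, 185 x 50 mm, 45 mm high, fixed to the bench. Origin: centre of its underside; x along its row of three sockets at -62, 0 and 62 mm (10 mm holes, 30 mm deep). They hold the pin, the nut driver and the T-key, in any order.
- nut_driver: Bystander in a socket of the stand: stubby nut driver with a fat black round handle 26 mm thick, its top 91 mm above the bench. Origin: tip of its shank.
- t_key: Bystander in a socket of the stand: steel T-handle key with a cross bar 60 mm long, its top 81 mm above the bench. Origin: tip of its shank.
- spare_roller: Bystander standing on the pump's deck in its back left corner: white roller, 24 mm wide, 24 mm high. Origin: centre of its underside.
- amber_bottle: Bystander: amber media bottle with orange cap, 72 mm wide, 150 mm high, on the bench. Origin: centre of its underside.
- clear_bottle: Bystander: clear bottle with orange cap, 72 mm wide, 140 mm high, on the bench. Origin: centre of its underside.
- beaker: Bystander: clear beaker, 68 mm wide, 80 mm high, on the bench. Origin: centre of its underside.
- adapter_box: Bystander: small cardboard box, 70 x 110 mm, 45 mm high, on the bench. Origin: centre of its underside.

How it is judged (in metres and radians):
At the end, for the whole second after the job is handed in: The shoe stands swung out beyond 0.32 rad, held by the pin: the pin is through the eye (axis within 4 mm), upright within 0.15 rad, its collar within 2.5 mm of the eye's top face (so its tip is down in the plate's hole); all at rest and let go (value of joint shoe above 0.32 rad and z of pin_collar in the frame of eye between -0.004 and 0.0025 m and horizontal distance between pin_collar and eye below 0.004 m and angle between pin's own z axis and vertical below 0.15 rad and linear speed of pin below 0.02 m/s and velocity of joint shoe between -0.05 and 0.05 rad/s); the robot touches nothing.
It fails at once if one of the tools in the stand is moved more than 25 mm (distance of any of nut_driver, t_key from where it was at the start of the episode above 0.025 m).
It fails at once if the spare roller is moved more than 25 mm (distance of spare_roller from where it was at the start of the episode above 0.025 m).
It fails at once if a bottle, the beaker or the box is moved more than 25 mm (distance of any of amber_bottle, clear_bottle, beaker, adapter_box from where it was at the start of the episode above 0.025 m).
It fails at once if the shoe snaps back onto the rollers (arrives faster than 1 rad/s) (value of joint shoe below 0.1 rad and velocity of joint shoe below -1 rad/s).
It also fails if it takes over 51 s, if anything falls off the work surface, if the arm or the gripper's body presses on something with over 40 N, if the wrist force passes 120 N, or if a joint passes its speed limit or range.

## Working session

There is one attempt and no reset: what is moved stays moved. The work goes in short steps, Python scripts to look and compute and a tool call to move; the robot and the scene stay as the last step left them, time stands still between calls to the robot, and variables do not carry over. Pictures are saved under pics/ and viewed, at most 10 in all, crops included, and the job is handed in when it is done.

```bash
ls; mkdir -p pics
```

Run:
```python
from plant import robot
import cv2
for n in ("scene","top"):
    s=robot.snapshot(n); cv2.imwrite(f"pics/{n}0.png",cv2.resize(s["color"][:,:,::-1],(800,600),interpolation=cv2.INTER_CUBIC))
    cv2.imwrite(f"pics/{n}0_raw.png",s["color"][:,:,::-1])
    print(n,s["fx"],s["fy"],s["cx"],s["cy"],s["D"],s["R"],s["t"])
st=robot.get_state();print(st["tcp_pos"],st["ee_rot"],st["time"],st["grip_width"],st["ft_force"])
```

```text
pics
plant.py
scene 486.4893339780585 486.4893339780585 256.41899063720194 186.12387121540476 [-0.16389285  0.          0.          0.          0.        ] [[-0.586971    0.80928624  0.02282186]
 [ 0.44777878  0.34799835 -0.82364514]
 [-0.67450665 -0.47323666 -0.56664614]] [ 0.35144447 -0.15578588  1.81068237]
top 464.381750164904 464.381750164904 263.4729923858017 187.13167633224958 [-0.15011386  0.          0.          0.          0.        ] [[-0.02832517 -0.99954247  0.01060805]
 [-0.98763469  0.02634758 -0.15454293]
 [ 0.15419272 -0.01485434 -0.98792912]] [-0.01765957  0.51833135  1.43689022]
[0.18690568 0.64804571 0.23043043] [[-9.60854407e-01  2.77053594e-01 -3.39118704e-04]
 [ 2.77053774e-01  9.60853040e-01 -1.62563824e-03]
 [-1.24545681e-04 -1.65595579e-03 -9.99998621e-01]] 0.1 0.0855481524604261 [ 0.40132643 -0.20264081 -0.38569341]
```

View pics/top0.png

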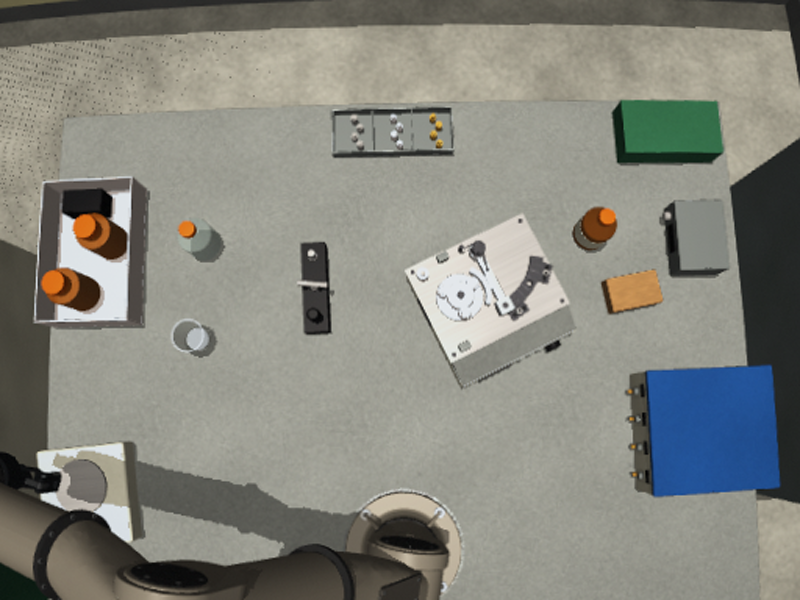

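View pics/scene0.png

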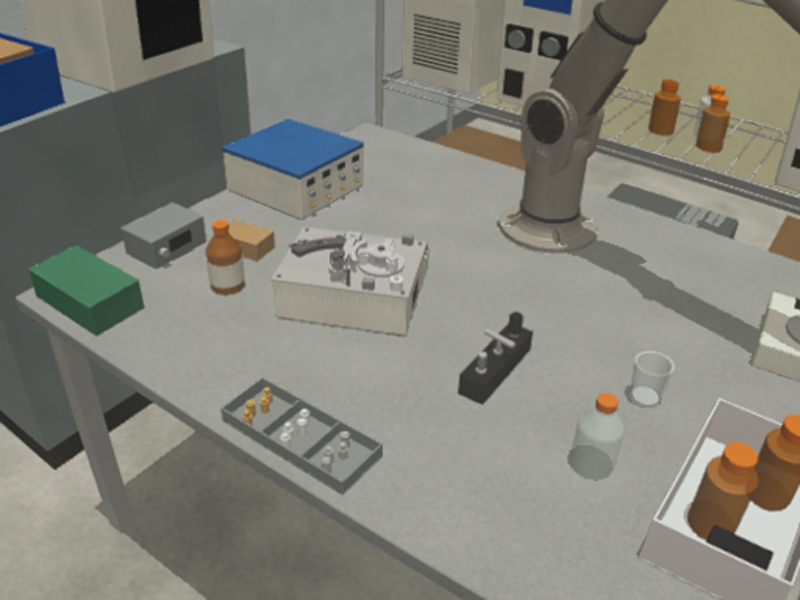

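The top view shows the pin at the far end of the stand, about (312,253) in the enlarged image. The T-key is in the middle and the nut driver is nearest the robot. The shoe's eye is at about (505,307) and its pivot at about (478,248). I'll crop in closer on both.

Run:
```python
import cv2,numpy as np
a=cv2.imread("pics/top0_raw.png"); b=cv2.imread("pics/scene0_raw.png")
# pump crop x 255-375,y 130-250 (120x120) ; stand crop x180-225,y145-220
p=cv2.resize(a[130:230,275:365],(540,600),interpolation=cv2.INTER_CUBIC)   # x6
q=cv2.resize(a[150:217,185:217],None,fx=8,fy=8,interpolation=cv2.INTER_CUBIC)
im=np.zeros((600,800,3),np.uint8); im[:,:540]=p; im[:536,544:800]=q
cv2.imwrite("pics/crop1.png",im)
```

```text
(no output)
```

View pics/crop1.png

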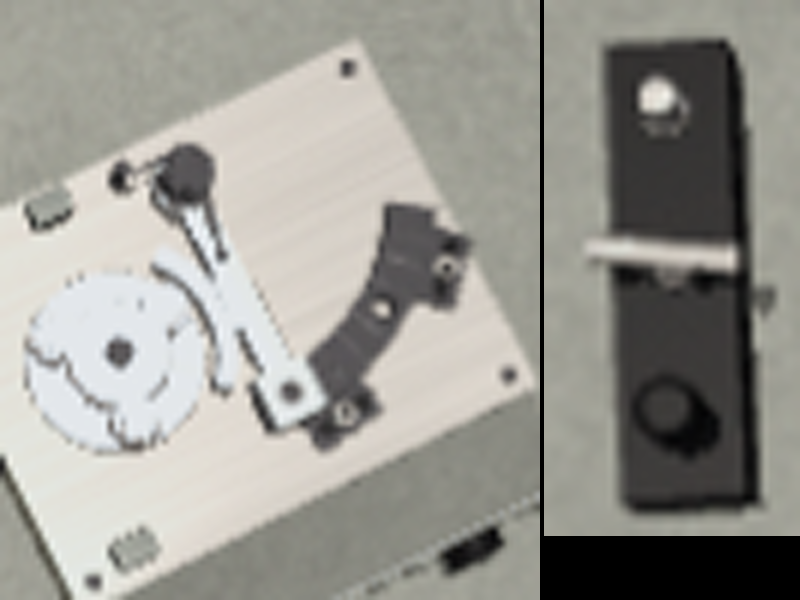

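Create h.py:
```python
import cv2,numpy as np
CAM=dict(top=(464.381750164904,263.4729923858017,187.13167633224958,-0.15011386,
 [[-0.02832517,-0.99954247,0.01060805],[-0.98763469,0.02634758,-0.15454293],[0.15419272,-0.01485434,-0.98792912]],[-0.01765957,0.51833135,1.43689022]),
 scene=(486.4893339780585,256.41899063720194,186.12387121540476,-0.16389285,
 [[-0.586971,0.80928624,0.02282186],[0.44777878,0.34799835,-0.82364514],[-0.67450665,-0.47323666,-0.56664614]],[0.35144447,-0.15578588,1.81068237]))
def at(uv,z,cam="top"):
    f,cx,cy,k,R,t=CAM[cam]; R=np.array(R);t=np.array(t)
    K=np.array([[f,0,cx],[0,f,cy],[0,0,1]])
    n=cv2.undistortPoints(np.array([[uv]],float),K,np.array([k,0,0,0,0]))[0,0]
    d=R.T@[n[0],n[1],1]; c=-R.T@t
    return c+d*(z-c[2])/d[2]
def proj(X,cam="top"):
    f,cx,cy,k,R,t=CAM[cam]
    return cv2.projectPoints(np.array([X],float),cv2.Rodrigues(np.array(R))[0],np.array(t),np.array([[f,0,cx],[0,f,cy],[0,0,1]]),np.array([k,0,0,0,0]))[0][0,0]
```

Create m.py:
```python
from h import *
c=lambda u,v:((u+.5)/6-.5+275,(v+.5)/6-.5+130)
s=lambda u,v:((u-544+.5)/8-.5+185,(v+.5)/8-.5+150)
eye=at(c(291,392),.119); hole=at(c(382,310),.105); piv=at(c(190,172),.150); rot=at(c(119,353),.135)
print("eye",eye,"hole",hole,"piv",piv,"rotor",rot)
print("r eye",np.linalg.norm((eye-piv)[:2]),"r hole",np.linalg.norm((hole-piv)[:2]),"rotor-piv",np.linalg.norm((rot-piv)[:2]),"exp",np.hypot(65,70))
a=lambda p:np.arctan2(*(p-piv)[1::-1])
print("hole angle",(a(hole)-a(eye)), "ang eye",np.degrees(a(eye)))
pin=at(s(655,95),.081); nd=at(s(665,403),.091); tk=at(s(664,252),.077)
print("pin",pin,"nut",nd,"t",tk, np.linalg.norm((pin-nd)[:2]))
```

```bash
python3 m.py
```

```text
eye [ 0.47685184 -0.20964763  0.119     ] hole [ 0.51968754 -0.26048737  0.105     ] piv [ 0.58421412 -0.16015398  0.15      ] rotor [ 0.4965543  -0.12249211  0.135     ]
r eye 0.11822132287548094 r hole 0.11929152937614754 rotor-piv 0.09540785754884916 exp 95.524865872714
hole angle 0.5673106378336161 ang eye -155.25045625265832
pin [0.59798971 0.16962206 0.081     ] nut [0.47528463 0.16524338 0.091     ] t [0.5363501  0.16693849 0.077     ] 0.12278317628854765
```
Excellent consistency. Hole at ~0.567 rad. Verify later.

All of this agrees with the given sizes: eye radius 118 mm (given 120), hole radius 119 mm, rotor to pivot 95.4 mm (given 95.5). The hole is at about 0.567 rad. The plan is to grip the pin, lower it into the eye at rest, drag the eye around its arc, and drop the pin in. The fingers will close along bearing -50°, which is tangential to the swing.

>>> drive_effector --motion '[{"d":[-0.13,-0.085,0],"turn":20,"aperture":0.05},{"d":[-0.2,-0.13,0],"turn":40,"aperture":0.05},{"d":[-0.27,-0.17,0.0],"turn":60,"aperture":0.05},{"d":[-0.33,-0.21,0.0],"turn":80,"aperture":0.05},{"d":[-0.4,-0.26,0.0],"turn":100,"aperture":0.05},{"d":[-0.47,-0.3,0],"turn":110,"aperture":0.05},{"d":[-0.5275,-0.3456,0.03],"turn":124,"aperture":0.05},{"d":[-0.5275,-0.3456,0.03],"turn":124,"aperture":0.05},{"d":[-0.5275,-0.3456,0.03],"turn":124,"aperture":0.05},{"d":[-0.5275,-0.3456,0.03],"turn":124,"aperture":0.05}]'

```text
time: 1.35
tcp_pos: [0.5942, 0.1746, 0.2018]
ee_rot: [[0.557, 0.831, -0.0], [0.831, -0.557, 0.0], [0.0, -0.0, -1.0]]
ft_force: [0.6, 0.3, 0.5]
grip_width: 0.0502
grasp_force: 0.0
```

Create go.py:
```python
import sys,numpy as np
from plant import robot
s=robot.get_state(); R=np.array(s["ee_rot"]); p=np.array(s["tcp_pos"])
print("t",s["time"],"p",p.round(4),"ybear",np.degrees(np.arctan2(R[1,1],R[0,1])).round(1),"zax",R[:,2].round(3),"w",round(s["grip_width"],4),"g",s["grasp_force"],"F",np.round(s["ft_force"],1),"q",np.round(s["joint_positions"],0))
for a in sys.argv[1:]:
    T=np.array([float(v) for v in a.split(",")]); print(T,(R.T@(T-p)).round(4))
```

```bash
python3 go.py .598,.1697,.19 .598,.1697,.051
```

```text
t 1.35 p [0.5942 0.1746 0.2018] ybear -33.8 zax [-0.  0. -1.] w 0.0502 g 0.0 F [0.6 0.3 0.5] q [-46.  26.  33. 101. -16.  58. -41.]
[0.598  0.1697 0.19  ] [-0.0019  0.0059  0.0118]
[0.598  0.1697 0.051 ] [-0.0019  0.0059  0.1508]
```

>>> drive_effector --motion '[{"d":[-0.0019,0.0059,0.03],"turn":10,"aperture":0.05},{"d":[-0.0019,0.0059,0.07],"turn":16,"aperture":0.05},{"d":[-0.0019,0.0059,0.11],"turn":16,"aperture":0.05},{"d":[-0.0019,0.0059,0.14],"turn":16,"aperture":0.05},{"d":[-0.0019,0.0059,0.15],"turn":16,"aperture":0.05},{"d":[-0.0019,0.0059,0.15],"turn":16,"aperture":0.05}]'

```text
time: 2.1
tcp_pos: [0.5971, 0.1711, 0.052]
ee_rot: [[0.761, 0.649, -0.001], [0.649, -0.761, -0.0], [-0.001, -0.0, -1.0]]
ft_force: [-0.5, 0.1, 0.3]
grip_width: 0.0501
grasp_force: 0.0
```

```bash
python3 go.py .598,.1697,.052
```

```text
t 2.1 p [0.5971 0.1711 0.052 ] ybear -49.5 zax [-0.001 -0.    -1.   ] w 0.0501 g 0.0 F [-0.5  0.1  0.3] q [-43.  38.  30. 106. -27.  43. -48.]
[0.598  0.1697 0.052 ] [-0.0002  0.0016  0.    ]
```

>>> drive_effector --motion '[{"aperture":0.02},{"aperture":0},{"aperture":0},{"aperture":0},{"aperture":0},{"aperture":0},{"aperture":0}]'

```text
time: 2.98
tcp_pos: [0.5983, 0.1712, 0.0535]
ee_rot: [[0.761, 0.649, 0.002], [0.649, -0.761, 0.001], [0.002, 0.001, -1.0]]
ft_force: [-0.6, -1.3, 6.8]
grip_width: 0.0121
grasp_force: 58.5
```

```bash
python3 go.py .598,.1697,.052
```

```text
t 2.975 p [0.5983 0.1712 0.0535] ybear -49.5 zax [ 0.002  0.001 -1.   ] w 0.0121 g 58.46882700920105 F [-0.6 -1.3  6.8] q [-43.  38.  30. 106. -27.  43. -48.]
[0.598  0.1697 0.052 ] [-0.0012  0.0009  0.0015]
```

>>> drive_effector --motion '[{"d":[0,0,-0.02],"aperture":0},{"d":[0,0,-0.05],"aperture":0},{"d":[0,0,-0.09],"aperture":0},{"d":[0,0,-0.13],"aperture":0},{"d":[0,0,-0.15],"aperture":0},{"d":[0,0,-0.15],"aperture":0}]'

```text
time: 3.72
tcp_pos: [0.5977, 0.1715, 0.2035]
ee_rot: [[0.76, 0.649, 0.002], [0.649, -0.76, 0.001], [0.002, 0.0, -1.0]]
ft_force: [-0.5, 0.9, -0.7]
grip_width: 0.0123
grasp_force: 59.2
```

```bash
python3 go.py .4768,-.2096,.20
```

Run:
```python
from plant import robot
from h import *
o=[]
p=np.array(robot.get_state()["tcp_pos"])
for n in ("scene","top"):
    im=robot.snapshot(n)["color"][:,:,::-1]; u,v=proj(p,n).astype(int); print(n,u,v)
    x0,y0=u-32,v-40
    o.append(cv2.resize(im[y0:y0+75,x0:x0+65],None,fx=6,fy=6,interpolation=cv2.INTER_CUBIC)); print(x0,y0,proj(p,n))
cv2.imwrite("pics/grasp.png",np.hstack(o))
```

```text
t 3.725 p [0.5977 0.1715 0.2035] ybear -49.5 zax [ 0.002  0.001 -1.   ] w 0.0123 g 59.200615882873535 F [-0.5  0.9 -0.7] q [-49.  27.  37. 100. -19.  58. -54.]
[ 0.4768 -0.2096  0.2   ] [-0.3394  0.2113  0.0027]
scene 314 187
282 147 [314.16386343 187.70378569]
top 192 152
160 112 [192.36118428 152.64900508]
```

View pics/grasp.png

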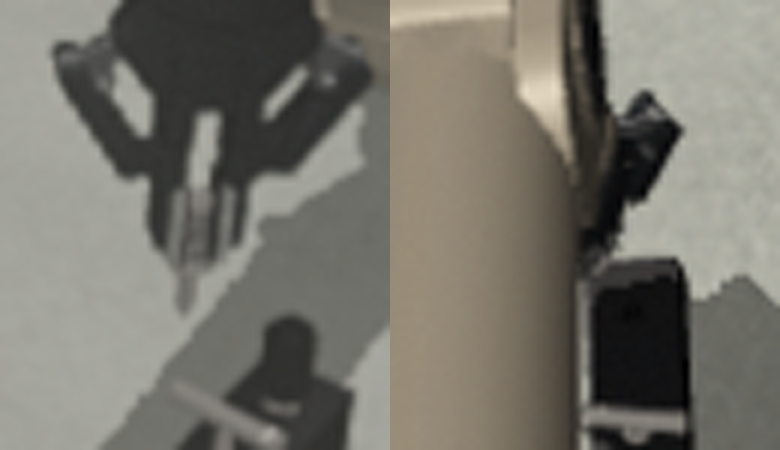

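Run:
```python
from h import *
p=np.array([0.5977,0.1715,0.2035]); z=np.array([.002,.001,-1.])
for d in (.031,.006,0,-.03,-.07): print(d,((proj(p+z*d,"scene")-[282,147]+.5)*6-.5).round(1))
a,b=np.array([.76,.649,0]),np.array([.649,-.76,0])
for n,e in (("x",a),("y",b)): print(n,(proj(p+z*.031+e*.005,"scene")-proj(p+z*.031,"scene"))*6)
```

```text
0.031 [188.8 307.2]
0.006 [194.1 258.5]
0 [195.4 246.7]
-0.03 [202.  186.5]
-0.07 [210.9 103.5]
x [2.06206739 6.9628993 ]
y [-11.65081336   0.34257635]
```

The scene view shows the pin held straight on the tool axis. The tip is at about (185,313) in the crop, where about (188,312) was predicted. The tip is therefore about 33.5 mm ahead of the TCP. Next I'll move over the eye.

>>> drive_effector --motion '[{"d":[-0.04,0.025,0],"aperture":0},{"d":[-0.09,0.056,0],"aperture":0},{"d":[-0.14,0.087,0],"aperture":0},{"d":[-0.19,0.118,0],"aperture":0},{"d":[-0.24,0.149,0],"aperture":0},{"d":[-0.29,0.18,0],"aperture":0},{"d":[-0.32,0.2,0],"aperture":0},{"d":[-0.3394,0.2113,0],"aperture":0},{"d":[-0.3394,0.2113,0],"aperture":0},{"d":[-0.3394,0.2113,0],"aperture":0}]'

```text
time: 5.08
tcp_pos: [0.4762, -0.2086, 0.2012]
ee_rot: [[0.76, 0.65, -0.002], [0.65, -0.76, 0.001], [-0.001, -0.002, -1.0]]
ft_force: [-0.2, 0.8, 0.4]
grip_width: 0.0122
grasp_force: 59.2
```

```bash
python3 go.py .4768,-.2096,.160
```

Run:
```python
from plant import robot
from h import *
o=[]
for n,X in (("scene",[.4768,-.2096,.15]),("top",[.4768,-.2096,.121])):
    im=robot.snapshot(n)["color"][:,:,::-1]; u,v=proj(X,n).astype(int)
    x0,y0=u-32,v-37
    o.append(cv2.resize(im[y0:y0+75,x0:x0+65],None,fx=6,fy=6,interpolation=cv2.INTER_CUBIC)); print(n,x0,y0,((proj([.4768,-.2096,.121],n)-[x0,y0]+.5)*6-.5).round(0))
cv2.imwrite("pics/over.png",np.hstack(o))
```

```text
t 5.075 p [ 0.4762 -0.2086  0.2012] ybear -49.5 zax [-0.002  0.001 -1.   ] w 0.0122 g 59.214046597480774 F [-0.2  0.8  0.4] q [-19.  18.  44. 114. -16.  54. -17.]
[ 0.4768 -0.2096  0.16  ] [-0.0001  0.0013  0.0412]
scene 193 104 [200. 275.]
top 291 157 [195. 230.]
```

View pics/over.png

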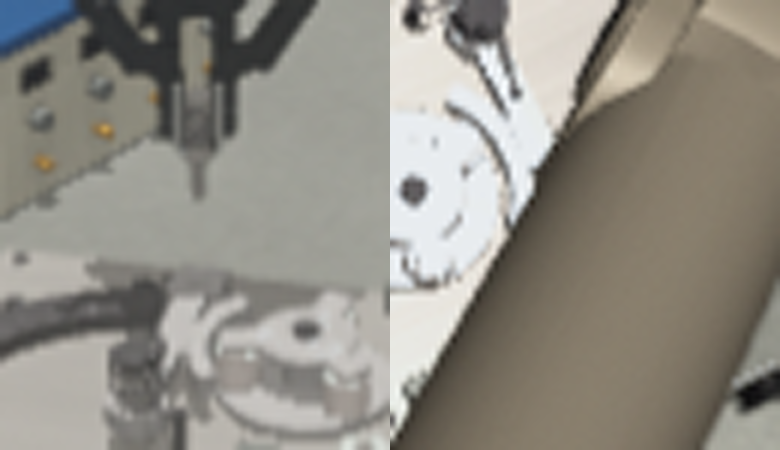

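The tip at (199,198) hangs straight above the predicted eye position (200,275). I'll lower in steps and watch the force.

>>> drive_effector --motion '[{"d":[0,0.0013,0.02],"aperture":0},{"d":[0,0.0013,0.035],"aperture":0},{"d":[0,0.0013,0.042],"aperture":0},{"d":[0,0.0013,0.046],"aperture":0},{"d":[0,0.0013,0.049],"aperture":0},{"d":[0,0.0013,0.049],"aperture":0}]'

```text
time: 5.92
tcp_pos: [0.4773, -0.2107, 0.1533]
ee_rot: [[0.761, 0.649, 0.0], [0.649, -0.761, 0.0], [0.0, -0.0, -1.0]]
ft_force: [0.5, 0.3, -0.0]
grip_width: 0.0119
grasp_force: 59.2
```

```bash
python3 go.py .4768,-.2096,.1435
```

```text
t 5.925 p [ 0.4773 -0.2107  0.1533] ybear -49.5 zax [ 0.  0. -1.] w 0.0119 g 59.234299063682556 F [ 0.5  0.3 -0. ] q [-16.  22.  41. 116. -20.  48. -13.]
[ 0.4768 -0.2096  0.1435] [ 0.0004 -0.0011  0.0098]
```

>>> drive_effector --motion '[{"d":[0.0004,-0.0008,0.003],"aperture":0},{"d":[0.0004,-0.0008,0.006],"aperture":0},{"d":[0.0004,-0.0008,0.009],"aperture":0},{"d":[0.0004,-0.0008,0.0095],"aperture":0},{"d":[0.0004,-0.0008,0.0095],"aperture":0}]'

```text
time: 6.55
tcp_pos: [0.4771, -0.2095, 0.1436]
ee_rot: [[0.76, 0.65, 0.0], [0.65, -0.76, 0.001], [0.0, -0.0, -1.0]]
ft_force: [1.7, 4.7, 0.5]
grip_width: 0.0121
grasp_force: 59.2
```

```bash
python3 go.py .4768,-.2096,.1435
```

```text
t 6.55 p [ 0.4771 -0.2095  0.1436] ybear -49.5 zax [ 0.     0.001 -1.   ] w 0.0121 g 59.23760712146759 F [1.7 4.7 0.5] q [-15.  23.  41. 117. -21.  47. -12.]
[ 0.4768 -0.2096  0.1435] [-0.0003 -0.0001  0.0001]
```

The force is purely lateral, as expected from the spring, so the pin is in the eye. Now I'll compute the arc.

Create arc.py:
```python
import numpy as np,sys
from plant import robot
s=robot.get_state(); R=np.array(s["ee_rot"]); p=np.array(s["tcp_pos"])
piv=np.array([.5849,-.1591]); d=p[:2]-piv; print(np.linalg.norm(d),"angle now",np.arctan2(d[1],d[0])-np.arctan2(-.0505,-.1081), "F",np.round(s["ft_force"],1),"p",p.round(4))
for th in map(float,sys.argv[1:]):
    c,q=np.cos(th),np.sin(th); e=piv+np.array([[c,-q],[q,c]])@d
    print(th,(R.T@[e[0]-p[0],e[1]-p[1],0]).round(4))
```

```bash
python3 arc.py .06 .12 .18 .24 .3 .36 .42 .48 .54 .57
```

```text
0.11896569276296057 angle now 2.634441931625986e-05 F [1.7 4.7 0.5] p [ 0.4771 -0.2095  0.1436]
0.06 [-0.0017  0.0069 -0.    ]
0.12 [-0.003  0.014 -0.   ]
0.18 [-0.0038  0.021  -0.    ]
0.24 [-0.0043  0.0282 -0.    ]
0.3 [-0.0043  0.0353 -0.    ]
0.36 [-0.0038  0.0424 -0.    ]
0.42 [-0.003   0.0495 -0.    ]
0.48 [-0.0017  0.0565 -0.    ]
0.54 [ 0.      0.0635 -0.    ]
0.57 [ 0.001   0.0669 -0.    ]
```

>>> drive_effector --motion '[{"d":[-0.0017,0.007,0],"aperture":0},{"d":[-0.003,0.014,0],"aperture":0},{"d":[-0.0038,0.021,0],"aperture":0},{"d":[-0.0043,0.0282,0],"aperture":0},{"d":[-0.0043,0.0353,0],"aperture":0},{"d":[-0.0043,0.0353,0],"aperture":0}]'

```text
time: 7.3
tcp_pos: [0.4962, -0.2381, 0.1432]
ee_rot: [[0.76, 0.65, -0.002], [0.65, -0.76, 0.003], [0.0, -0.003, -1.0]]
ft_force: [1.0, 7.2, 2.0]
grip_width: 0.0123
grasp_force: 59.4
```

```bash
python3 arc.py .06 .12 .18 .24 .25 .27
```

```text
0.11878611454003452 angle now 0.29058986411567256 F [1.  7.2 2. ] p [ 0.4962 -0.2381  0.1432]
0.06 [ 0.0004  0.0071 -0.    ]
0.12 [ 0.0011  0.0142 -0.    ]
0.18 [ 0.0024  0.0212 -0.0001]
0.24 [ 0.004   0.0282 -0.0001]
0.25 [ 0.0043  0.0293 -0.0001]
0.27 [ 0.0049  0.0316 -0.0001]
```

>>> drive_effector --motion '[{"d":[0.0004,0.0071,0],"aperture":0},{"d":[0.0011,0.0142,0],"aperture":0},{"d":[0.0024,0.0212,0],"aperture":0},{"d":[0.004,0.0282,0],"aperture":0},{"d":[0.005,0.0322,0],"aperture":0},{"d":[0.005,0.0322,0],"aperture":0}]'

```text
time: 8.05
tcp_pos: [0.5195, -0.2584, 0.1426]
ee_rot: [[0.76, 0.65, -0.005], [0.65, -0.76, 0.005], [-0.001, -0.007, -1.0]]
ft_force: [-3.3, 9.2, 3.8]
grip_width: 0.0118
grasp_force: 59.6
```

```bash
python3 arc.py .01; python3 go.py .5197,-.2605,.1435
```

```text
0.1188911264533884 angle now 0.5513521288312351 F [-3.3  9.2  3.8] p [ 0.5195 -0.2584  0.1426]
0.01 [ 0.0003  0.0011 -0.    ]
t 8.05 p [ 0.5195 -0.2584  0.1426] ybear -49.5 zax [-0.005  0.005 -1.   ] w 0.0118 g 59.63414132595062 F [-3.3  9.2  3.8] q [ -9.  29.  39. 109. -23.  51.  -8.]
[ 0.5197 -0.2605  0.1435] [-0.0012  0.0017 -0.0009]
```

>>> drive_effector --motion '[{"d":[0,0.0022,0],"aperture":0},{"d":[0,0.0022,0.003],"aperture":0},{"d":[0,0.0022,0.006],"aperture":0},{"d":[0,0.0022,0.006],"aperture":0},{"d":[0,0.0022,0.006],"aperture":0}]'

```text
time: 8.68
tcp_pos: [0.521, -0.2597, 0.1366]
ee_rot: [[0.76, 0.65, -0.005], [0.65, -0.76, 0.005], [-0.0, -0.007, -1.0]]
ft_force: [-1.9, 8.3, 1.8]
grip_width: 0.0122
grasp_force: 59.6
```

```bash
python3 arc.py
```

```text
0.11922527876971897 angle now 0.5678960372976616 F [-1.9  8.3  1.8] p [ 0.521  -0.2597  0.1366]
```

The tip is about 4 mm below the plate's top with almost no vertical force, so it's in the hole. I'll press on to home.

>>> drive_effector --motion '[{"d":[0,0,0.003],"aperture":0},{"d":[0,0,0.006],"aperture":0},{"d":[0,0,0.008],"aperture":0},{"d":[0,0,0.009],"aperture":0},{"d":[0,0,0.009],"aperture":0}]'

```text
time: 9.3
tcp_pos: [0.5224, -0.2605, 0.1293]
ee_rot: [[0.76, 0.65, -0.001], [0.65, -0.76, 0.004], [0.002, -0.004, -1.0]]
ft_force: [-3.8, 10.7, 13.8]
grip_width: 0.0124
grasp_force: 61.0
```

```bash
python3 arc.py
```

```text
0.1190862343495527 angle now 0.5811853013431199 F [-3.8 10.7 13.8] p [ 0.5224 -0.2605  0.1293]
```

The collar has seated: TCP z is 0.1293 (expected 0.1295) with 14 N upward. I'll ease the load, open slightly and look.

>>> drive_effector --motion '[{"d":[0,-0.001,0],"aperture":0},{"d":[0,-0.002,0],"aperture":0},{"d":[0,-0.002,0],"aperture":0}]'

```text
time: 9.68
tcp_pos: [0.5215, -0.2599, 0.1293]
ee_rot: [[0.76, 0.65, -0.0], [0.65, -0.76, 0.002], [0.001, -0.002, -1.0]]
ft_force: [-0.4, 7.9, 9.7]
grip_width: 0.0122
grasp_force: 60.3
```

```bash
python3 arc.py
```

```text
0.11908494282838228 angle now 0.5722486498145707 F [-0.4  7.9  9.7] p [ 0.5215 -0.2599  0.1293]
```

>>> drive_effector --motion '[{"aperture":0.02},{"aperture":0.03},{"aperture":0.04},{"aperture":0.04},{"aperture":0.04}]'

```text
time: 10.3
tcp_pos: [0.5213, -0.2612, 0.1286]
ee_rot: [[0.761, 0.649, -0.0], [0.649, -0.761, -0.0], [-0.0, 0.0, -1.0]]
ft_force: [-0.7, 0.5, 0.6]
grip_width: 0.0401
grasp_force: 0.0
```

```bash
python3 arc.py
```

```text
0.1202941895855722 angle now 0.5766127280794899 F [-0.7  0.5  0.6] p [ 0.5213 -0.2612  0.1286]
```

>>> drive_effector --motion '[{"d":[0,0,-0.01],"aperture":0.04},{"d":[0,0,-0.03],"aperture":0.04},{"d":[0,0,-0.06],"aperture":0.04},{"d":[0,0,-0.1],"aperture":0.04},{"d":[-0.05,-0.05,-0.13],"aperture":0.04},{"d":[-0.1,-0.1,-0.13],"aperture":0.04},{"d":[-0.1,-0.15,-0.13],"aperture":0.04},{"d":[-0.1,-0.2,-0.13],"aperture":0.04},{"d":[-0.1,-0.25,-0.13],"aperture":0.04},{"d":[-0.1,-0.25,-0.13],"aperture":0.04}]'

```text
time: 11.55
tcp_pos: [0.2813, -0.1345, 0.2592]
ee_rot: [[0.759, 0.652, 0.003], [0.652, -0.759, 0.003], [0.004, -0.0, -1.0]]
ft_force: [0.4, -0.5, 0.1]
grip_width: 0.0399
grasp_force: 0.0
```

Run:
```python
from plant import robot
from h import *
o=[]
for n,X in (("scene",[.52,-.26,.14]),("top",[.52,-.26,.121])):
    im=robot.snapshot(n)["color"][:,:,::-1]; u,v=proj(X,n).astype(int)
    x0,y0=u-32,v-37
    o.append(cv2.resize(im[y0:y0+75,x0:x0+65],None,fx=6,fy=6,interpolation=cv2.INTER_CUBIC)); print(n,x0,y0,[((proj([.521,-.2605,z],n)-[x0,y0]+.5)*6-.5).round(0) for z in (.121,.157)])
cv2.imwrite("pics/done.png",np.hstack(o))
```

```text
scene 172 107 [array([197., 260.]), array([194., 200.])]
top 306 143 [array([201., 224.]), array([214., 212.])]
```

View pics/done.png

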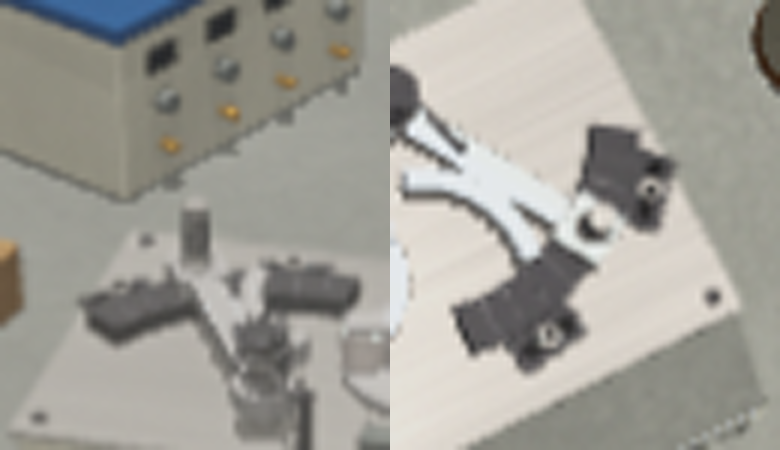

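The pin stands upright in the swung-out eye. Its top is at (195,200), which matches the predicted (194,200) for fully home, with the arm clear. I'm handing the job in.

>>> drive_effector --motion '[{"aperture":0.04},{"aperture":0.04},{"aperture":0.04}]'

```text
time: 12.02
tcp_pos: [0.2832, -0.1362, 0.2586]
ee_rot: [[0.761, 0.648, -0.001], [0.648, -0.761, -0.001], [-0.001, -0.0, -1.0]]
ft_force: [-0.4, 0.0, 0.9]
grip_width: 0.04
grasp_force: 0.0
```

```bash
python3 -c "
from plant import robot
print(robot.close_job())"
```

```text
the job is handed in; nothing more can be done
None
```

The shoe is swung out to about 0.57 rad and pinned, with the pin fully home and let go and the arm clear; I handed the job in at about 12 s, and the hand-in gave no verdict.

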